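# Eject a wiped hard drive from its dock and show its label to the inspection camera

## Task

Press the paddle on the front of the drive dock fully down so that it ejects the hard drive standing in the bay, then take the drive by its upper end, pull it straight up out of the dock and show its label to the inspection camera on the stand. Hold it in the air with the label facing the lens squarely, about 18 cm in front of the glass, centred in the view, its long sides upright in the picture and its connector end still at the bottom, and finish still holding it there, steady. Leave the camera as it is aimed and the other things on the table alone.

Things in the scene. Friction and masses are not known exactly. Their poses are not given: they have to be found in the camera images.
- drive: The hard drive standing on end in the dock: flat metal block, 147 x 102 x 26 mm. Origin: centre of its bare back face. Own z: out of the back, through the drive, to the labelled face 26 mm away; own x: along the 147 mm length, pointing DOWN in the dock (connector end 72 mm below the origin, upper end 75 mm above); y: across the 102 mm width. 0.44 to 0.6 kg.
- drive_label (a point): Centre of the drive's labelled flat face (white label with a red bar, upside down in the dock), 26 mm from drive along the drive's z; same axes as drive. In the dock the label faces away from the paddle.
- dock: Black drive dock, fixed. Origin: underside, below the middle of the bay; z up, -x is its front. Bay block 62 x 132 mm, 62 mm high, slot 30 x 106 mm, floor at 20 mm: the drive stands in it 42 mm deep, its faces to front and back, about 2 mm play. In front of it a deck 24 mm high reaches to x = -131 mm; the grey paddle is let into the deck.
- eject_key (a joint): Ejector paddle, a stiff rocker: 0 up as found, 0.34 rad at its stop (paddle fully down, about 20 mm lower); takes about 8 N; stays where it is left. Its toe under the drive lifts the drive by about 11 mm, and the drive stays raised.
- eject_pad (a point): Centre of the top of the ejector paddle (46 x 50 mm, ribbed, grey), 98 mm in front of the bay's middle and about 46 mm above the dock's underside when up, 27 mm when fully down. Axes as the dock's when the paddle is up; moves with it.
- cam_lens (a point): Centre of the inspection camera's front glass. Own -x: the viewing direction, out of the lens toward the robot and 0.15 to 0.5 rad downward; y: level, sideways in the picture; z: up in the picture. Camera 46 mm square with a round ring light of 70 mm at the front, in a yoke on a 310 mm post; it must not be knocked.
- fan: Loose black cooling fan 80 x 80 x 25 mm lying on the table, bystander. Origin: centre of its underside.
- screwdriver: Loose screwdriver with black handle, 225 mm long, 30 mm thick, lying on the table, bystander. Origin: underside, middle.
- small_board: Loose circuit board 100 x 60 x 15 mm lying on the table, bystander. Origin: centre of its underside.

How it is judged (in metres and radians):
On the way, in this order (a step that is already met when the one before it is completed fails the run):
1. the paddle is fully down and the drive, still standing in the bay, has been lifted off its connector (value of joint eject_key above 0.28 rad and z of drive in the frame of dock between 0.099 and 0.112 m), for 0.2 s.
2. the drive hangs in the fingers, fully clear of the dock (z of drive in the frame of dock above 0.145 m and contact force between the fingers and drive above 1 N), for 0.2 s.
At the end, for the whole second after the job is handed in: Held by the fingers alone, at rest: label centre 160 to 200 mm in front of the glass and within 15 mm of the lens axis sideways and up or down, labelled face toward the lens and square to it within 0.14 rad, long sides upright in the picture within 0.14 rad, connector end down (x of drive_label in the frame of cam_lens between -0.2 and -0.16 m and y of drive_label in the frame of cam_lens between -0.015 and 0.015 m and z of drive_label in the frame of cam_lens between -0.015 and 0.015 m and x of drive in the frame of cam_lens below -0.18 m and angle between the z axis of drive and the x axis of cam_lens, either way round below 0.14 rad and angle between the x axis of drive and the z axis of cam_lens, either way round below 0.14 rad and angle between drive's own x axis and vertical above 2 rad and z of drive in the frame of dock above 0.1 m and contact force between the fingers and drive above 1 N and contact force between drive and dock below 0.3 N and linear speed of drive below 0.02 m/s and angular speed of drive below 0.1 rad/s); the arm keeps its last pose, push and grip.
It fails at once if the camera is knocked out of its aim (distance of cam_lens from where it was at the start of the episode above 0.006 m).
It fails at once if a bystander is pushed aside (distance of fan from where it was at the start of the episode above 0.03 m).
It fails at once if a bystander is pushed aside (distance of screwdriver from where it was at the start of the episode above 0.03 m).
It fails at once if a bystander is pushed aside (distance of small_board from where it was at the start of the episode above 0.03 m).
It also fails if it takes over 51 s, if anything falls off the work surface, if the arm or the gripper's body presses on something with over 40 N, if the wrist force passes 120 N, or if a joint passes its speed limit or range.

## Robot

A 6-joint arm with a two-finger parallel gripper is mounted at the origin on a cart in front of the work surface, level with it; the furniture and walls round the work are solid. World frame = base frame: x ahead of the robot, y to its left, z up, the work surface at z = 0. Lengths are in m, angles in degrees, forces in N, time in s.
With the tool pointing down it reaches from about 0.35 to 0.775 m from the base axis. Payload 5.5 kg.
Tool frame: the origin (TCP) lies midway between the tips of the shut fingers; the grasp point (between the pads) lies 19 mm behind it (bot.pinch_z is the distance from the TCP to the grasp point, in m); z points along the fingers, y is the line along which they close (so a half turn about z gives the same grasp; the last joint's range is limited). The gripper opens to 85 mm and grips with 20 to 120 N. Pads are 22 mm wide; open, the fingers measure 114 mm over their backs; the gripper's body (76 mm by 85 mm) begins 54 mm behind the grasp point. The pads swing forward as they close: fully open they stand 13 mm farther back than shut.
Start: joints at [-72.972, 17.945, 2.641, 74.691, 0, 82.002], TCP at [0.243, -0.521, 0.231] pointing down, gripper open.
Joint ranges: [-158.12, 158.12], [-49.38, 96.58], [-58.88, 72.47], [-126.05, 133.96], [-84.25, 85.87], [-180, 180]. Speed limits (degrees/s): [147.25, 147.25, 180, 180, 180, 180].

## Interface

Orientations are given as [roll, pitch, yaw] about the fixed x, y, z axes, in that order (R = Rz(yaw) Ry(pitch) Rx(roll)).
In Python, from rig import bot gives the robot as it stands. The module is installed in compiled form; this text tells all that it offers.
- The arm moves only by the tool apply_moves, never from a script. Its argument "plan" is a list of rows, each a list of 4 numbers: the shift along the tool's x, y, z each as a share of 0.75 m, from -1 to 1, then the turn about the tool's z as a share of 120 degrees, from -1 to 1. In form: [[x, y, z, twist], ...]. A call has exactly 8 rows; each row is the pose to reach, as a shift and turn from the pose commanded when the call began, along the tool's axes at that moment; what a row does not reach only later rows make up. A row lasts 1/8 s, in which the tool goes at most 62.5 mm and 10.7 degrees, less where a joint would pass 70% of its speed; a pose out of reach is approached as far as the arm can. A call with a number of a shift or a turn outside -1 to 1 is refused whole. A call with a gripper value outside its range is refused whole. "fingers" is the opening, from 0 (shut) to 1 (fully open), set as the call begins (left out, the last holds). The fingers move at their own pace and stop on an object; "force" is the grip in N (left out, the last holds). Time passes only in rows, so rows that repeat a pose let the fingers close, or fill a call up. It gives the time, the measured TCP pose, the force, the opening and the grip force at its end, in the units of the state.
- bot.sense(): the state, without advancing time (a new reading comes with each control period).
- bot.camera(name): name is "side" or "top"; returns (picture, depth): 420x560x3 uint8, red, green, blue; 420x560 float32, m along the optical axis (not along the pixel's ray), 0 where there is no reading.
- bot.get_calibration(name): a dict with "fx", "fy", "cx", "cy" (pixels), "cam_to_world" (4x4, takes a point from camera to world coordinates). Camera axes: x right, y down, z forward; pixel columns grow to the right and rows downward; lengths in m; the calibration is good to about 2 mm. A picture is of the moment at which its call begins. get_calibration takes no time and is no camera call.
- bot.finish_job(): hands the job in; it is judged then, once.
The state is a dict: "time": time; "q": joint angles; "dq": joint speeds; "tau": joint torques, N m; "tcp_pos": TCP position; "tool_rot": TCP orientation; "wrist_force": force on the tool from outside, world axes, zero at the start; "moment": the same for the moment, N m; "grip_width": finger opening in m; "gripper_force": force on a finger pad.
Only numpy, scipy, OpenCV 4.12 (cv2) and the standard library are available. Lean on these libraries where they do the work, as an engineer would, in place of code of your own. Each camera call takes 0.05 s, during which the arm holds its last target. There are 200 camera calls.

## Working session

There is one attempt and no reset: what is moved stays moved. The work goes in short steps, Python scripts to look and compute and a tool call to move; the robot and the scene stay as the last step left them, time stands still between calls to the robot, and variables do not carry over. Pictures are saved under pics/ and viewed, at most 10 in all, crops included, and the job is handed in when it is done.

Besides the shell and the picture viewer there is one more tool, called after "Call:" as name(argument=value, ...), one argument or row to a line, values as JSON. apply_moves: Moves the arm, as the interface text tells. Shift numbers are shares of 0.75 m and turn numbers shares of 120 degrees, none past 1 either way. Its arguments: {"type":"object","properties":{"plan":{"type":"array"},"fingers":{"type":"number"},"force":{"type":"number"}},"required":["plan"]}

```bash
mkdir -p pics; ls
python3 - <<'E'
from rig import bot
import cv2,numpy as np
np.set_printoptions(precision=4,suppress=True)
print(bot.sense(), bot.pinch_z)
for n in("side","top"):
    p,d=bot.camera(n); cv2.imwrite(f"pics/{n}0.png",p[:,:,::-1]); np.save(f"pics/{n}0.npy",d); print(n,bot.get_calibration(n),(d>0).mean())
E
```

```text
pics
{'time': 0.0, 'q': array([-72.9702,  17.9934,   2.5777,  74.6895,   0.0026,  82.0008]), 'dq': array([-0.0856, -0.0854, -0.023 ,  0.0379, -0.0322, -0.0269]), 'tau': array([ -0.0007, -48.0623,  29.8537,   0.0194,  -0.0004,   0.    ]), 'tcp_pos': array([ 0.2431, -0.5205,  0.2304]), 'tool_rot': array([-179.8961,   -0.0172,   25.0289]), 'wrist_force': array([ 0.0669, -0.201 , -0.0234]), 'moment': array([-0.0153, -0.0053,  0.0347]), 'gripper_force': 0.0, 'grip_width': 0.08515605364269772} 0.0187
side {'fx': 545.7306785109494, 'fy': 545.7306785109494, 'cx': 278.8855502463097, 'cy': 201.50590038468133, 'cam_to_world': array([[ 0.8918, -0.2604,  0.3701,  0.1616],
       [-0.4525, -0.5176,  0.7262, -1.1759],
       [ 0.0024, -0.815 , -0.5794,  0.7939],
       [ 0.    ,  0.    ,  0.    ,  1.    ]])} 0.9933418367346939
top {'fx': 404.54585615569374, 'fy': 404.54585615569374, 'cx': 272.3606796832126, 'cy': 207.5785355176462, 'cam_to_world': array([[-0.006 , -0.9992,  0.0401,  0.5172],
       [-0.9997,  0.0069,  0.0235, -0.3972],
       [-0.0237, -0.04  , -0.9989,  1.0389],
       [ 0.    ,  0.    ,  0.    ,  1.    ]])} 0.9958843537414966
```

View pics/side0.png

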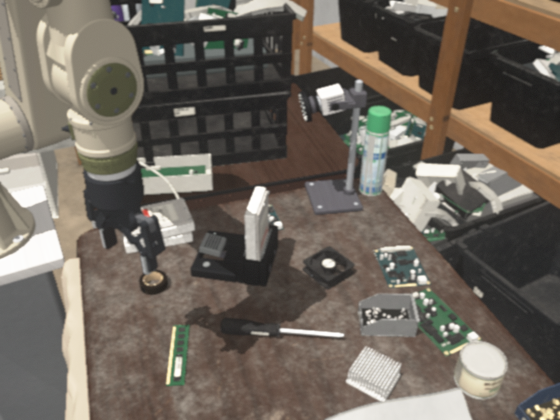

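View pics/top0.png

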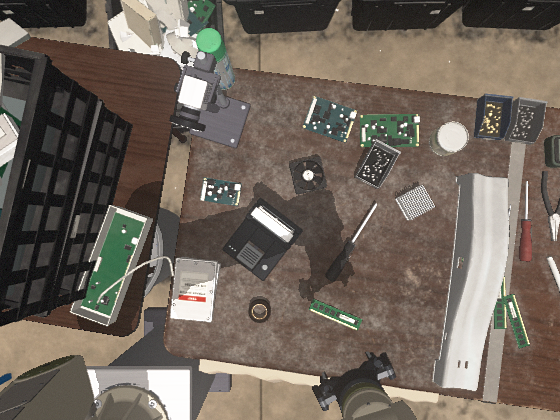

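The side view shows the dock at (235,255), the paddle at (212,245), the drive at (257,222), and the inspection camera at (325,98) on its post at (355,140). In the top view the dock is at (262,240), the drive's upper end at (272,220), the paddle at (250,255), the camera at (190,92) and the small board at (221,192).

```bash
cat > h.py <<'E'
import numpy as np,cv2
from rig import bot
np.set_printoptions(precision=4,suppress=True)
def cloud(n,d):
    c=bot.get_calibration(n); v,u=np.mgrid[:420,:560]
    P=np.stack([(u-c['cx'])/c['fx']*d,(v-c['cy'])/c['fy']*d,d],-1)
    T=c['cam_to_world']; return P@T[:3,:3].T+T[:3,3]
E
python3 - <<'E'
from h import *
a=cv2.imread('pics/side0.png');b=cv2.imread('pics/top0.png')
r=lambda im,x,y,w,h:cv2.resize(im[y:y+h,x:x+w],(400,300),interpolation=cv2.INTER_CUBIC)
cv2.imwrite('pics/crops.png',np.vstack([np.hstack([r(a,180,180,120,90+20)[:300],r(a,290,70,100,75)]),np.hstack([r(b,212,185,100,75),r(b,160,50,100,75)])]))
for n in('top','side'):
    d=np.load(f'pics/{n}0.npy');W=cloud(n,d);ok=d>0
    x,y,z=W[...,0],W[...,1],W[...,2]
    # region around the dock
    m=ok&(x>.3)&(x<.62)&(y>-.5)&(y<-.2)
    for lo,hi,nm in((.13,.2,'drive'),(.055,.07,'bay'),(.03,.052,'pad')):
        k=m&(z>lo)&(z<hi)
        if k.sum()>5: 
            v,u=np.where(k);print(n,nm,k.sum(),'uv',u.mean(),v.mean(),W[k].mean(0),W[k].min(0),W[k].max(0),cv2.minAreaRect(W[k][:,:2].astype(np.float32)))
    print(n,'table z',np.median(z[ok&(abs(z)<.02)]))
E
```

```text
top drive 570 uv 272.5701754385965 223.23684210526315 [ 0.5185 -0.3771  0.1698] [ 0.4803 -0.421   0.1614] [ 0.558  -0.3309  0.1753] ((0.5191923975944519, -0.3778352737426758), (0.10085774958133698, 0.028188275173306465), 52.219783782958984)
top bay 1213 uv 250.957131079967 244.80544105523495 [ 0.4668 -0.3219  0.0623] [ 0.3003 -0.4453  0.055 ] [ 0.5798 -0.2     0.0699] ((0.4272664189338684, -0.2944470942020416), (0.13431453704833984, 0.31462618708610535), 47.86631393432617)
top pad 621 uv 243.1304347826087 258.62640901771334 [ 0.4325 -0.3015  0.0435] [ 0.3006 -0.4951  0.03  ] [ 0.6161 -0.2009  0.052 ] ((0.4688103199005127, -0.34870976209640503), (0.12916946411132812, 0.40535324811935425), 39.02035140991211)
top table z 0.0036045436065923475
side drive 808 uv 255.84777227722773 210.45915841584159 [ 0.5117 -0.3903  0.1622] [ 0.4778 -0.4238  0.13  ] [ 0.5571 -0.3298  0.1774] ((0.5187718868255615, -0.3781282305717468), (0.10369955748319626, 0.029014743864536285), 52.14365768432617)
side bay 1112 uv 228.37410071942446 241.92625899280574 [ 0.4665 -0.3391  0.0629] [ 0.3005 -0.4448  0.055 ] [ 0.5807 -0.2     0.07  ] ((0.4307188391685486, -0.2978845536708832), (0.13699305057525635, 0.30635619163513184), 48.187313079833984)
side pad 1702 uv 226.43066980023502 253.62690951821386 [ 0.4598 -0.3447  0.0371] [ 0.3064 -0.4998  0.03  ] [ 0.6199 -0.2135  0.052 ] ((0.47276389598846436, -0.34639278054237366), (0.13852712512016296, 0.42121458053588867), 47.549530029296875)
side table z 0.006638255779713109
```

View pics/crops.png

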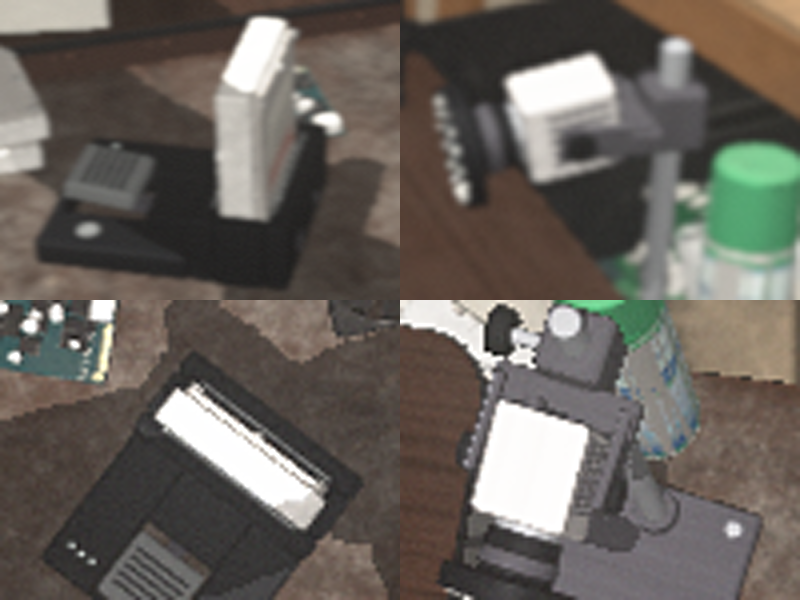

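The crops show the paddle in front of the drive and the drive's bright upper end. They also show the camera: white body, ring light facing left in the side view, and a square body seen from above. Next I'll measure the dock frame and the camera's body and ring.

Run:
```python
from h import *
for n,box in(('top',(160,50,100,75)),('side',(290,70,100,75))):
    d=np.load(f'pics/{n}0.npy');im=cv2.imread(f'pics/{n}0.png');W=cloud(n,d)
    X,Y,w,h=box;M=np.zeros((420,560),bool);M[Y:Y+h,X:X+w]=1
    hsv=cv2.cvtColor(im,cv2.COLOR_BGR2HSV)
    m=M&(hsv[...,1]<40)&(hsv[...,2]>190)&(W[...,2]>.25)&(W[...,2]<.45)
    _,lab,st,_=cv2.connectedComponentsWithStats(m.astype(np.uint8))
    i=1+st[1:,4].argmax();k=cv2.erode((lab==i).astype(np.uint8),np.ones((3,3)))>0
    P=W[k]; c=np.median(P,0)
    for _ in range(8):
        g=P[np.linalg.norm(P-c,axis=1)<.06];c=g.mean(0);U,S,V=np.linalg.svd(g-c,full_matrices=False)
        P=P[abs((P-c)@V[2])<max(.004,.0)] if _>2 else P
    print(n,'white',k.sum(),len(P),c,'normal',V[2],'sv',S/np.sqrt(len(g)),P.min(0),P.max(0))
    r=cv2.minAreaRect(np.stack(np.where(k)[::-1],1).astype(np.float32));print(r)
    # all points above 0.2 near camera
    k=M&(W[...,2]>.22)&(d>0)
    print(W[k].min(0),W[k].max(0))
    for zz in range(Y,Y+h,5): print(' '.join('%s'%('%2d,%2d,%2d'%tuple((W[zz,u]*100).astype(int)) if k[zz,u] else '   .    ') for u in range(X,X+w-(30),6)))
```

```text
top white 551 542 [ 0.7649 -0.2308  0.2958] normal [-0.2038  0.0738  0.9762] sv [0.0137 0.0115 0.0013] [ 0.7385 -0.2563  0.2881] [ 0.7913 -0.2071  0.3028]
((191.74273681640625, 92.46473693847656), (21.38599967956543, 27.95639419555664), 14.931416511535645)
[ 0.7043 -0.2809  0.2201] [ 0.8764 -0.1829  0.3158]
   .        .        .        .        .        .        .     87,-23,22 87,-24,22 87,-26,22    .        .    
   .        .        .        .     83,-21,28 84,-22,26 83,-23,29 82,-25,31 83,-26,29    .        .        .    
   .        .        .        .     83,-21,28 83,-22,27 82,-23,29 81,-25,30 82,-26,29 83,-26,28    .        .    
   .        .        .        .     82,-21,27    .     81,-23,29 81,-24,29 81,-26,29 82,-26,26    .        .    
   .        .        .        .     81,-21,28 81,-22,27 81,-23,27 81,-24,28 80,-25,28    .        .        .    
   .        .        .        .     80,-21,28 80,-22,27 80,-23,27 80,-24,28 80,-25,28 80,-26,28    .        .    
   .        .        .        .     78,-21,29 78,-22,29 78,-23,30 78,-25,29 79,-25,28 79,-26,28    .        .    
[... 2183 characters left out ...]
4,26 75,-26,26 77,-25,26    .        .     82,-25,25
   .        .        .     70,-24,25    .        .        .        .        .        .        .     82,-25,23
   .        .        .     70,-24,24    .        .        .        .        .        .        .     82,-25,22
   .        .        .        .        .        .        .        .        .        .        .        .    
   .        .        .        .        .        .        .        .        .        .        .        .    
   .        .        .        .        .        .        .        .        .        .        .        .    
   .        .        .        .        .        .        .        .        .        .        .        .
```

Run:
```python
from h import *
for n in('top','side'):
    f=[bot.camera(n) for _ in range(8)]
    im=np.mean([a for a,_ in f],0); D=np.array([b for _,b in f]); d=np.median(D,0)
    print(n,'depth noise',np.median(D.std(0)))
    np.savez(f'pics/{n}avg.npz',im=im,d=d)
    W=cloud(n,d); box=(160,50,100,75) if n=='top' else (290,70,100,75)
    X,Y,w,h=box
    hsv=cv2.cvtColor(im.astype(np.uint8),cv2.COLOR_RGB2HSV)
    M=np.zeros((420,560),bool);M[Y:Y+h,X:X+w]=1
    m=M&(hsv[...,1]<40)&(hsv[...,2]>190)&(W[...,2]>.25)&(W[...,2]<.45)
    _,lab,st,_=cv2.connectedComponentsWithStats(m.astype(np.uint8))
    k=(lab==1+st[1:,4].argmax()).astype(np.uint8)
    K=cv2.erode(k,np.ones((3,3)))>0
    P=W[K]
    if n=='side': # keep upper plane: predicted by top normal
        q=(P-np.array([.7649,-.2308,.2958]))@np.array([-.2038,.0738,.9762]);P=P[abs(q)<.006]
    c=P.mean(0);U,S,V=np.linalg.svd(P-c);print(len(P),c,V[2]*np.sign(V[2][2]),S/np.sqrt(len(P)))
    cs,_=cv2.findContours(k,cv2.RETR_EXTERNAL,cv2.CHAIN_APPROX_NONE)
    h_=cv2.convexHull(max(cs,key=cv2.contourArea));print(cv2.approxPolyDP(h_,2,True)[:,0].tolist())
    if n=='top':
        # image edges: long-edge directions through the white patch on its plane
        q=cv2.approxPolyN(h_,4)[0] if hasattr(cv2,'approxPolyN') else cv2.boxPoints(cv2.minAreaRect(h_))
        cal=bot.get_calibration(n);R=cal['cam_to_world'][:3,:3];t=cal['cam_to_world'][:3,3]
        nn=V[2]; r=np.c_[(q[:,0]-cal['cx'])/cal['fx'],(q[:,1]-cal['cy'])/cal['fy'],np.ones(4)]@R.T
        Q=t+r*((c-t)@nn/(r@nn))[:,None];print(q.tolist(),Q)
        for i in range(4):
            e=Q[(i+1)%4]-Q[i];print(np.linalg.norm(e),e/np.linalg.norm(e),np.degrees(np.arctan2(e[1],e[0])))
    o=cv2.resize(im[Y:Y+h,X:X+w].astype(np.uint8),(800,600),interpolation=cv2.INTER_CUBIC)
    cv2.imwrite(f'pics/cam_{n}.png',o[:,:,::-1])
```

```text
top depth noise 0.0017716889
552 [ 0.7648 -0.2309  0.2958] [-0.2109  0.0665  0.9752] [0.0137 0.0115 0.0008]
[[185, 75], [206, 82], [200, 107], [196, 109], [178, 100]]
[[207, 82], [198, 114], [178, 100], [184, 74]] [[ 0.7809 -0.26    0.3012]
 [ 0.7248 -0.2405  0.2878]
 [ 0.751  -0.2033  0.2909]
 [ 0.7964 -0.2172  0.3017]]
0.06085798342819895 [-0.9211  0.3204 -0.221 ] 160.81775069594747
0.045604756221790596 [0.5748 0.8154 0.0687] 54.816996875868995
0.0486411406134683 [ 0.9328 -0.2845  0.2211] -16.962363278689725
0.04557772227047066 [-0.3408 -0.9401 -0.0096] -109.92409596563009
side depth noise 0.0022961586
213 [ 0.7614 -0.2371  0.2988] [-0.247   0.0106  0.969 ] [0.0144 0.0116 0.0014]
[[338, 84], [343, 92], [328, 112], [324, 113], [317, 90]]
```

View pics/cam_side.png

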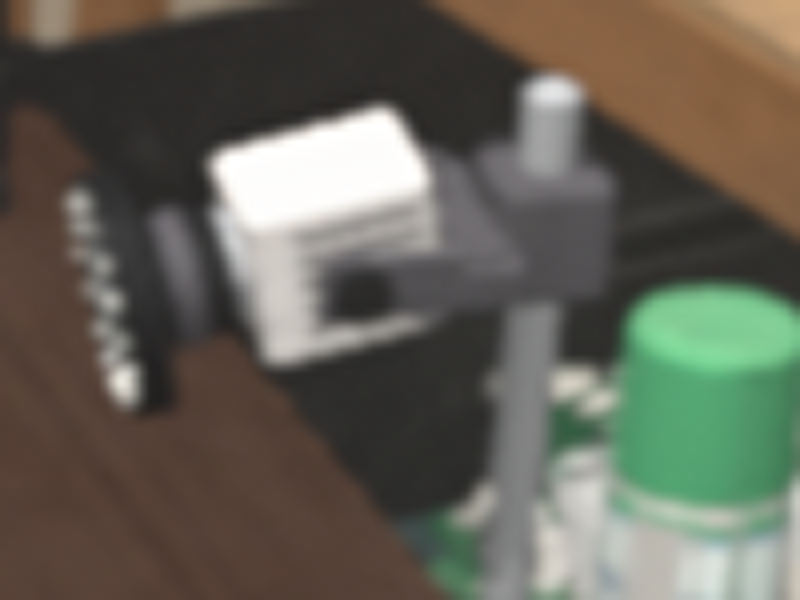

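View pics/cam_top.png

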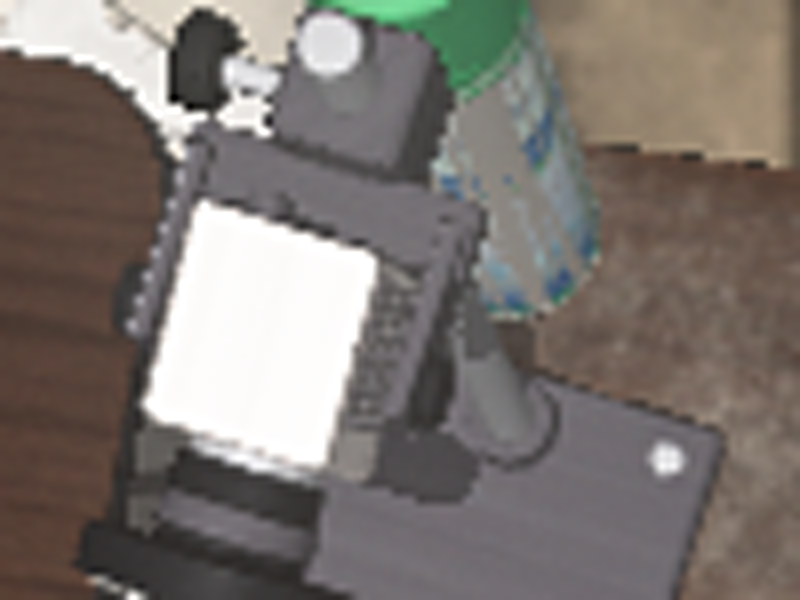

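The side crop shows white-body top corners at (215,160), (260,235), (432,190) and (385,108), with ring LEDs running from (75,200) to (128,390). The top crop has the same corners at (147,402), (325,468), (378,258) and (200,203), with the ring at the bottom edge. I'll triangulate these.

```bash
cat >> h.py <<'E'
def ray(n,u,v):
    c=bot.get_calibration(n);T=c['cam_to_world']
    r=T[:3,:3]@np.array([(u-c['cx'])/c['fx'],(v-c['cy'])/c['fy'],1]);return T[:3,3],r/np.linalg.norm(r)
def tri(a,b):
    (p,r),(q,s)=ray('top',*a),ray('side',*b)
    k=np.linalg.lstsq(np.c_[r,-s],q-p,rcond=None)[0]
    x,y=p+k[0]*r,q+k[1]*s;return (x+y)/2,np.linalg.norm(x-y)
E
python3 - <<'E'
from h import *
S=[(215,160),(260,235),(432,190),(385,108)];T=[(147,402),(325,468),(378,258),(200,203)]
g=lambda p,X,Y:(X+(p[0]+.5)/8-.5,Y+(p[1]+.5)/8-.5)
C=[]
for s,t in zip(S,T):
    x,e=tri(g(t,160,50),g(s,290,70));C.append(x);print(x,e)
FL,FR,BR,BL=C
ax=(FL+FR-BL-BR)/2;lat=(FR+BR-FL-BL)/2
u=lambda v:v/np.linalg.norm(v)
print('len',np.linalg.norm(ax),np.linalg.norm(lat),'axis',u(ax),'pitch',np.arcsin(-u(ax)[2]),'yaw',np.degrees(np.arctan2(ax[1],ax[0])),'lat',u(lat),np.degrees(np.arctan2(lat[1],lat[0])))
# ring: all points near front
a=u(ax); mid=(FL+FR)/2
for n in('top','side'):
    W=cloud(n,np.load(f'pics/{n}avg.npz')['d']); P=W.reshape(-1,3)
    s=(P-mid)@a; r=P-mid-np.outer(s,a)
    k=(s>0)&(s<.09)&(np.linalg.norm(r,axis=1)<.085)&(P[:,2]>.19)
    print(n,k.sum(),np.histogram(s[k],bins=np.arange(0,.092,.006)))
    f=k&(s>.015);Q=P[f];print('far group',Q.min(0),Q.max(0))
E
```

```text
[ 0.7501 -0.2039  0.294 ] 0.000617492177083792
[ 0.737  -0.2462  0.2913] 0.004176373442888626
[ 0.7828 -0.2602  0.3007] 0.002988331063416087
[ 0.7934 -0.2198  0.307 ] 0.0015965686173951925
len 0.04829987603740596 0.043254898091496505 axis [-0.9219  0.3099 -0.2325] pitch 0.2346950058703768 yaw 161.4212295539076 lat [-0.2741 -0.9561 -0.104 ] -105.99857181380888
top 599 (array([ 72,  61,  64,  65,  62, 141, 115,  19,   0,   0,   0,   0,   0,
         0,   0]), array([0.   , 0.006, 0.012, 0.018, 0.024, 0.03 , 0.036, 0.042, 0.048,
       0.054, 0.06 , 0.066, 0.072, 0.078, 0.084, 0.09 ]))
far group [ 0.6973 -0.2484  0.244 ] [ 0.7387 -0.1822  0.2967]
side 476 (array([ 68,  43,  45,  50,  39,  89, 121,  21,   0,   0,   0,   0,   0,
         0,   0]), array([0.   , 0.006, 0.012, 0.018, 0.024, 0.03 , 0.036, 0.042, 0.048,
       0.054, 0.06 , 0.066, 0.072, 0.078, 0.084, 0.09 ]))
far group [ 0.6974 -0.2484  0.2355] [ 0.7311 -0.1853  0.3001]
```

The camera looks down about 0.23 rad, heading about 162°. The moves only shift and twist a tool that points down, so I need to see what happens at the reach limit. I'll test it in free space by going up first.

Call:
apply_moves(
  plan=[
    [0,0,-0.08,0],
    [0,0,-0.16,0],
    [0,0,-0.24,0],
    [0,0,-0.32,0],
    [0,0,-0.4,0],
    [0,0,-0.48,0],
    [0,0,-0.56,0],
    [0,0,-0.64,0],
  ],
  fingers=0,
)

```text
time: 1.9
tcp_pos: [0.2117, -0.4528, 0.5875]
tool_rot: [178.2, 0.0, 25.0]
wrist_force: [-0.6, -1.0, -0.5]
grip_width: -0.0001
gripper_force: 0.0
```

Call:
apply_moves(
  plan=[
    [0,0,0,0],
    [0,0,0,0],
    [0,0,0,0],
    [0,0,0,0],
    [0,0,0,0],
    [0,0,0,0],
    [0,0,0,0],
    [0,0,0,0],
  ],
)

```text
time: 2.9
tcp_pos: [0.2121, -0.4541, 0.5858]
tool_rot: [178.4, -0.0, 25.0]
wrist_force: [0.3, 0.2, 0.9]
grip_width: 0.0001
gripper_force: 0.0
```

Run:
```python
from h import *
s=bot.sense();print(s['q'],s['tool_rot'],s['tcp_pos'],s['time'])
```

```text
[-74.3119  26.9461  72.4138 133.9009   0.2649  80.6655] [178.411   -0.0072  25.0263] [ 0.2121 -0.4541  0.5858] 2.9
```

Call:
apply_moves(
  plan=[
    [0,-0.05,0,0],
    [0,-0.1,0,0],
    [0,-0.15,0,0],
    [0,-0.2,0,0],
    [0,-0.2,0,0],
    [0,-0.2,0,0],
    [0,-0.2,0,0],
    [0,-0.2,0,0],
  ],
)

```text
time: 3.9
tcp_pos: [0.1489, -0.3193, 0.581]
tool_rot: [178.5, -0.0, 25.0]
wrist_force: [-0.0, -0.4, 0.0]
grip_width: 0.0
gripper_force: 0.0
```

Run:
```python
from h import *
s=bot.sense();print(s['q'],s['tool_rot'],s['tcp_pos'],s['time'])
```

```text
[-78.4477   2.0754  35.1736 121.6481   0.3772  76.5252] [178.502   -0.0289  25.0322] [ 0.1489 -0.3193  0.581 ] 3.9
```

Pushing against the reach limit tilts the tool slightly (1.5°), and the tilt carries over into later calls. That gives me a way to pitch the drive toward the lens. Before pressing, I'll refine the paddle and drive positions from both views.

Run:
```python
from h import *
ex=np.array([.79,-.613]);ey=np.array([.613,.79])
for n in('top','side'):
    z=np.load(f'pics/{n}avg.npz');W=cloud(n,z['d']);im=z['im'].astype(np.uint8)
    L=(W[...,:2]-[.519,-.378]);a=L@ex;b=L@ey;Z=W[...,2]
    k=(a>-.13)&(a<-.06)&(abs(b)<.04)&(Z>.036)&(Z<.065)
    hi=im.max(-1);print(n,'pad',k.sum(),'gray',np.median(hi[k]),W[k].mean(0),cv2.minAreaRect(np.stack([a[k],b[k]],1).astype(np.float32)))
    g=(a>-.15)&(a<-.04)&(abs(b)<.05)&(Z>.02)&(hi>75)&(hi<140)
    _,lab,st,cen=cv2.connectedComponentsWithStats(g.astype(np.uint8));i=1+st[1:,4].argmax();print('gray cc',st[i],cen[i]);c=cen[i]
    k2=lab==i;print(np.median(a[k2]),np.median(b[k2]),np.median(Z[k2]))
    t=(Z>.155)&(Z<.185)&(abs(a)<.03)&(abs(b)<.07)
    v,u=np.where(t);r=cv2.minAreaRect(np.stack([u,v],1).astype(np.float32))
    print('drive top',t.sum(),W[t].mean(0),np.percentile(a[t],[3,97]),np.percentile(b[t],[3,97]),np.percentile(Z[t],[10,50,90]),r)
    o,rr=ray(n,*c);p=o+rr*(.046-o[2])/rr[2];print('pad ray@.046',p)
    if n=='top':
        bp=cv2.boxPoints(r);print([ (o+q*(.168-o[2])/q[2])[:2].tolist() for q in [ray(n,*x)[1] for x in bp]])
```

```text
top pad 388 gray 105.0 [ 0.4404 -0.3169  0.0503] ((-0.10010266304016113, 0.0002493318170309067), (0.04659842327237129, 0.04969483241438866), 0.014511813409626484)
gray cc [237 243  26  26 319] [249.4357 255.232 ]
-0.09827282167297403 9.204828942123402e-06 0.050197234937278346
drive top 572 [ 0.5185 -0.3771  0.1698] [-0.0132  0.0115] [-0.0462  0.0471] [0.1669 0.1704 0.1713] ((272.9399719238281, 222.92466735839844), (47.007293701171875, 13.130268096923828), 37.405357360839844)
pad ray@.046 [ 0.4407 -0.3171  0.046 ]
[[0.5389567444523216, -0.3290821550512135], [0.5613525325160493, -0.34640473315312553], [0.4993967219723043, -0.4263768008873022], [0.4771475857958029, -0.4090958931486585]]
side pad 449 gray 90.0 [ 0.4386 -0.3211  0.0515] ((-0.09938378632068634, 0.0006102230399847031), (0.05072099715471268, 0.044914405792951584), 89.48660278320312)
gray cc [198 233  28  24 444] [211.7815 244.6734]
-0.09803410003478782 -0.006884439080653693 0.052484902920744314
drive top 569 [ 0.514  -0.3852  0.1704] [-0.0133  0.0121] [-0.0491  0.0463] [0.1616 0.1733 0.1744] ((255.74755859375, 205.32803344726562), (15.556741714477539, 39.4104118347168), 20.2248592376709)
pad ray@.046 [ 0.44   -0.3157  0.046 ]
```

```bash
cat >> h.py <<'E'
from scipy.spatial.transform import Rotation as Ro
def go(p,yaw=None):
    s=bot.sense();R=Ro.from_euler('xyz',s['tool_rot'],degrees=True)
    sh=R.inv().apply(np.array(p)-s['tcp_pos'])/.75
    tw=0 if yaw is None else -(yaw-s['tool_rot'][2])/120
    print('shares',sh,'twist',tw,'len',np.linalg.norm(sh)*.75/.0625)
E
python3 -c "
from h import *
go([.4405,-.317,.2],52.2);go([.4405,-.317,.06],52.2)"
```

```text
shares [0.3533 0.1484 0.5122] twist -0.2263982270441212 len 7.6763652946115855
shares [0.3532 0.1435 0.6988] twist -0.2263982270441212 len 9.552721630217565
```

Call:
apply_moves(
  plan=[
    [0.045,0.019,0.065,-0.03],
    [0.09,0.038,0.13,-0.06],
    [0.135,0.057,0.195,-0.09],
    [0.18,0.076,0.26,-0.12],
    [0.225,0.095,0.325,-0.15],
    [0.27,0.114,0.39,-0.18],
    [0.315,0.133,0.455,-0.21],
    [0.353,0.148,0.512,-0.226],
  ],
)

```text
time: 4.9
tcp_pos: [0.4413, -0.316, 0.198]
tool_rot: [178.7, 0.7, 52.3]
wrist_force: [0.5, -0.8, 0.2]
grip_width: -0.0002
gripper_force: 0.0
```

```bash
python3 -c "
from h import *
s=bot.sense();print(s['q'],s['tool_rot'],s['tcp_pos'],s['dq'])
go([.4405,-.317,.055],52.2);go([.4405,-.317,.024],52.2)"
```

```text
[-43.762   13.9771  -7.437   67.2185  -0.5634  83.9684] [178.6993   0.7038  52.2549] [ 0.4413 -0.316   0.198 ] [ 19.5839  28.6777 -10.696  -39.7993  -0.682    4.9203]
shares [ 0.0006 -0.0044  0.1907] twist 0.0004573082615668985 len 2.2887270444873478
shares [ 0.0011 -0.0053  0.232 ] twist 0.0004573082615668985 len 2.78470972177336
```

Call:
apply_moves(
  plan=[
    [0,-0.004,0.08,0],
    [0,-0.004,0.14,0],
    [0,-0.004,0.18,0],
    [0,-0.004,0.195,0],
    [0,-0.004,0.205,0],
    [0,-0.004,0.215,0],
    [0,-0.004,0.225,0],
    [0,-0.004,0.225,0],
  ],
)

```text
time: 5.9
tcp_pos: [0.4391, -0.3183, 0.033]
tool_rot: [178.7, 0.7, 52.1]
wrist_force: [-0.9, 0.9, 2.0]
grip_width: -0.0003
gripper_force: 0.9
```

Call:
apply_moves(
  plan=[
    [0,0,0.003,0],
    [0,0,0.006,0],
    [0,0,0.009,0],
    [0,0,0.012,0],
    [0,0,0.014,0],
    [0,0,0.016,0],
    [0,0,0.016,0],
    [0,0,0.016,0],
  ],
)

```text
time: 6.9
tcp_pos: [0.4395, -0.3187, 0.0283]
tool_rot: [178.4, 0.8, 52.2]
wrist_force: [-21.4, 19.4, 64.0]
grip_width: 0.0003
gripper_force: 34.1
```

Run:
```python
from h import *
ex=np.array([.79,-.613]);ey=np.array([.613,.79])
print(bot.sense()['wrist_force'])
for n in('top','side'):
    im,d=bot.camera(n);cv2.imwrite(f'pics/{n}1.png',im[:,:,::-1]);W=cloud(n,d);L=(W[...,:2]-[.519,-.378]);a=L@ex;b=L@ey;Z=W[...,2]
    t=(Z>.155)&(Z<.21)&(abs(a)<.03)&(abs(b)<.055);print(n,t.sum(),np.percentile(Z[t],[10,50,90]),W[t].mean(0))
```

```text
[-21.4003  19.438   64.0294]
top 584 [0.1784 0.1819 0.184 ] [ 0.5168 -0.376   0.1816]
side 691 [0.1618 0.183  0.1864] [ 0.5109 -0.3871  0.1783]
```

The paddle is at its stop with 64 N on the wrist, and the drive has risen about 11.5 mm in both views. Next I'll retract, open the fingers and move over the drive.

```bash
python3 -c "
from h import *
go([.4405,-.317,.25],52.2);go([.5175,-.377,.25],52.2)"
```

```text
shares [-0.0014  0.0077 -0.2955] twist -0.0002704916540228789 len 3.5475302235457598
shares [-0.0016  0.1378 -0.292 ] twist -0.0002704916540228789 len 3.8742810383416177
```

Call:
apply_moves(
  plan=[
    [0,0.002,-0.07,0],
    [0,0.004,-0.15,0],
    [0,0.006,-0.23,0],
    [0,0.007,-0.295,0],
    [0,0.06,-0.295,0],
    [0,0.138,-0.295,0],
    [0,0.138,-0.295,0],
    [0,0.138,-0.295,0],
  ],
  fingers=1,
)

```text
time: 8.0
tcp_pos: [0.5189, -0.3771, 0.2436]
tool_rot: [178.6, 0.7, 52.1]
wrist_force: [-0.7, -0.1, -0.2]
grip_width: 0.0854
gripper_force: 0.0
```

Run:
```python
from h import *
ex=np.array([.79,-.613]);ey=np.array([.613,.79])
s=bot.sense();print(s['tcp_pos'],s['tool_rot'],s['grip_width'])
ims=[]
for n in('top','side'):
    im,d=bot.camera(n);W=cloud(n,d);L=(W[...,:2]-[.519,-.378]);a=L@ex;b=L@ey;Z=W[...,2]
    t=(Z>.13)&(Z<.19)&(abs(a)<.03)&(abs(b)<.055);print(n,t.sum(),np.percentile(Z[t],[10,50,90]) if t.sum() else 0, np.percentile(a[t],[2,98]),np.percentile(b[t],[2,98]))
    ims.append(cv2.resize(im[120:300,160:360,::-1],(400,360)))
cv2.imwrite('pics/g.png',np.hstack(ims))
go([.5175,-.377,.133],52.2)
```

```text
[ 0.5189 -0.3771  0.2436] [178.6127   0.7119  52.1415] 0.08542080896774015Traceback (most recent call last):
  File "<stdin>", line 7, in <module>
    return _quantile_unchecked(
        a, q, axis, out, overwrite_input, method, keepdims, weights)
    return _ureduce(a,
                    func=_quantile_ureduce_func,
    ...<5 lines>...
                    overwrite_input=overwrite_input,
                    method=method)
    r = func(a, **kwargs)
    result = _quantile(arr,
                       quantiles=q,
    ...<2 lines>...
                       out=out,
                       weights=wgt)
    slices_having_nans = np.isnan(arr[-1, ...])
                                  ~~~^^^^^^^^^
IndexError: index -1 is out of bounds for axis 0 with size 0
```

Call:
apply_moves(
  plan=[
    [0,-0.004,0.05,0],
    [0,-0.005,0.09,0],
    [0,-0.005,0.12,0],
    [0,-0.0055,0.135,0],
    [0,-0.0055,0.145,0],
    [0,-0.0055,0.15,0],
    [0,-0.0055,0.15,0],
    [0,-0.0055,0.15,0],
  ],
)

```text
time: 9.05
tcp_pos: [0.5173, -0.3776, 0.1319]
tool_rot: [178.5, 0.7, 52.1]
wrist_force: [-0.9, 0.1, 1.2]
grip_width: 0.0849
gripper_force: 0.0
```

Run:
```python
from h import *
s=bot.sense();print(s['tcp_pos'],s['tool_rot'],s['wrist_force'])
im,d=bot.camera('side');cv2.imwrite('pics/g.png',cv2.resize(im[130:300,150:350,::-1],(800,600)))
```

```text
[ 0.5173 -0.3776  0.1319] [178.5252   0.7177  52.1368] [-0.9021  0.0795  1.1968]
```

View pics/g.png

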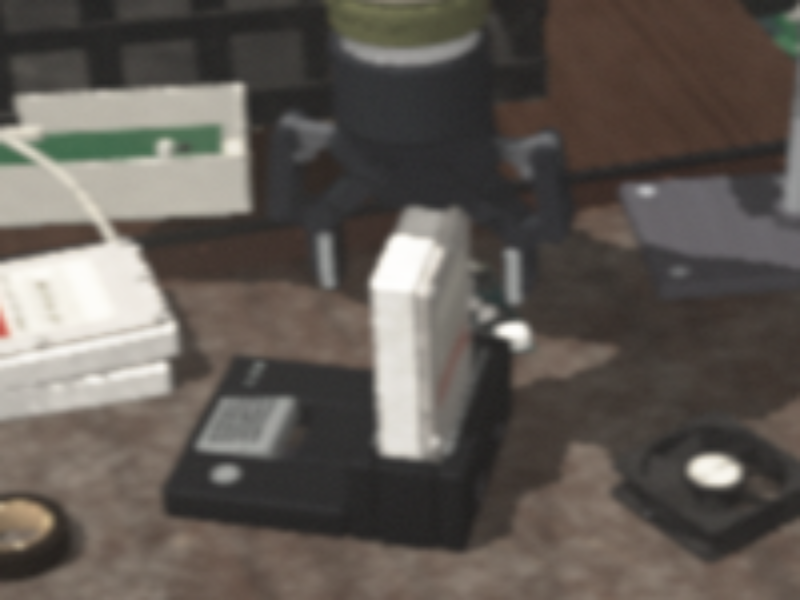

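The paddle is down, and the fingers at (325,260) and (513,275) straddle the raised drive at (420,240). Closing.

Call:
apply_moves(
  plan=[
    [0,0,0,0],
    [0,0,0,0],
    [0,0,0,0],
    [0,0,0,0],
    [0,0,0,0],
    [0,0,0,0],
    [0,0,0,0],
    [0,0,0,0],
  ],
  fingers=0,
  force=80,
)

```text
time: 10.1
tcp_pos: [0.5171, -0.3774, 0.1313]
tool_rot: [178.6, 0.7, 52.1]
wrist_force: [0.7, -0.5, -0.9]
grip_width: 0.0251
gripper_force: 78.5
```

Call:
apply_moves(
  plan=[
    [0,0.0003,-0.01,0],
    [0,0.0007,-0.025,0],
    [0,0.0012,-0.045,0],
    [0,0.0018,-0.065,0],
    [0,0.0024,-0.09,0],
    [0,0.0031,-0.115,0],
    [0,0.0038,-0.14,0],
    [0,0.0043,-0.16,0],
  ],
)

```text
time: 11.1
tcp_pos: [0.5182, -0.3763, 0.2531]
tool_rot: [178.5, 0.7, 52.1]
wrist_force: [0.3, -0.9, -5.6]
grip_width: 0.0249
gripper_force: 79.3
```

Run:
```python
from h import *
s=bot.sense();print(s['q'],s['tcp_pos'],s['tool_rot'],s['wrist_force'])
go([.36,-.27,.56],52.2)
```

```text
[-42.8873  24.0001  14.436   78.8961  -0.5887  84.9597] [ 0.5182 -0.3763  0.2531] [178.5177   0.7215  52.1358] [ 0.2717 -0.9303 -5.6229]
shares [-0.0227 -0.2429 -0.4153] twist -0.000534890914427244 len 5.779775394778174
```

The drive is lifted (5.6 N of weight). Twisting keeps the tool's lean fixed in the world, so the lean has to be made with the arm plane along the lens heading (about -18°). I'm moving there, high up.

Run:
```python
from h import *
go([.49,-.095,.55],72)
```

```text
shares [ 0.2681 -0.2495 -0.4058] twist -0.16553489091442722 len 6.559379643976811
```

Call:
apply_moves(
  plan=[
    [0.02,-0.02,-0.06,-0.01],
    [0.06,-0.055,-0.12,-0.04],
    [0.1,-0.09,-0.18,-0.07],
    [0.145,-0.13,-0.24,-0.1],
    [0.19,-0.17,-0.3,-0.13],
    [0.23,-0.21,-0.355,-0.15],
    [0.255,-0.235,-0.39,-0.16],
    [0.268,-0.25,-0.406,-0.165],
  ],
)

```text
time: 12.1
tcp_pos: [0.4891, -0.0932, 0.5515]
tool_rot: [178.7, 1.1, 72.1]
wrist_force: [0.1, -1.1, -5.6]
grip_width: 0.0253
gripper_force: 79.9
```

Run:
```python
from h import *
s=bot.sense();print(s['q'],s['tcp_pos'],s['tool_rot'],Ro.from_euler('xyz',s['tool_rot'],degrees=True).as_matrix()[:,2],s['grip_width'])
```

```text
[-19.3605  18.8151  51.5077 121.3286  -1.1101  88.5566] [ 0.4891 -0.0932  0.5515] [178.6641   1.1438  72.0564] [ 0.016  -0.0262 -0.9995] 0.025269117226972983
```

Call:
apply_moves(
  plan=[
    [0,0,-0.08,0],
    [0,0,-0.16,0],
    [0,0,-0.24,0],
    [0,0,-0.32,0],
    [0,0,-0.4,0],
    [0,0,-0.5,0],
    [0,0,-0.6,0],
    [0,0,-0.7,0],
  ],
)

```text
time: 13.1
tcp_pos: [0.4667, -0.0888, 0.6189]
tool_rot: [174.5, 1.3, 71.9]
wrist_force: [-0.1, -1.1, -5.3]
grip_width: 0.0253
gripper_force: 81.6
```

```bash
cat > st.py <<'E'
from h import *
s=bot.sense();z=Ro.from_euler('xyz',s['tool_rot'],degrees=True).as_matrix()[:,2]
print(s['time'],s['q'],s['tcp_pos'],s['tool_rot'],'lean',np.degrees(np.arccos(-z[2])),'az',np.degrees(np.arctan2(z[1],z[0])),s['grip_width'])
E
python3 st.py
```

```text
13.1 [-19.7663  23.0208  72.428  133.9051  -1.0957  88.1942] [ 0.4667 -0.0888  0.6189] [174.5339   1.2633  71.9265] lean 5.609771271400092 az -31.04731464349751 0.02526370026523359
```

Call:
apply_moves(
  plan=[
    [0,0,-0.1,0],
    [0,0,-0.2,0],
    [0,0,-0.3,0],
    [0,0,-0.4,0],
    [0,0,-0.5,0],
    [0,0,-0.6,0],
    [0,0,-0.8,0],
    [0,0,-1,0],
  ],
)

```text
time: 14.1
tcp_pos: [0.4374, -0.0784, 0.6538]
tool_rot: [170.1, 1.4, 71.9]
wrist_force: [0.2, -0.1, -4.8]
grip_width: 0.0252
gripper_force: 81.7
```

```bash
python3 st.py
```

```text
14.1 [-19.7637  18.6034  72.4046 133.8988  -1.1132  88.1086] [ 0.4374 -0.0784  0.6538] [170.1367   1.4213  71.9086] lean 9.964145280611607 az -26.210307736187293 0.025223826291771324
```

Call:
apply_moves(
  plan=[
    [0,0,-0.1,0],
    [0,0,-0.2,0],
    [0,0,-0.3,0],
    [0,0,-0.4,0],
    [0,0,-0.5,0],
    [0,0,-0.5,0],
    [0,0,-0.5,0],
    [0,0,-0.5,0],
  ],
)

```text
time: 15.1
tcp_pos: [0.407, -0.0645, 0.6854]
tool_rot: [165.8, 1.6, 71.9]
wrist_force: [-0.5, -0.3, -5.3]
grip_width: 0.0249
gripper_force: 81.6
```

```bash
python3 st.py
```

```text
15.1 [-19.2872  14.318   72.4082 133.8979  -1.2342  88.4843] [ 0.407  -0.0645  0.6854] [165.8399   1.5678  71.8801] lean 14.244817430014919 az -24.308996211701192 0.024856544677852716
```

```bash
cat >> h.py <<'E'
LENS=np.array([.710,-.2137,.2605]);A=np.array([np.cos(.23)*np.cos(np.radians(162)),np.cos(.23)*np.sin(np.radians(162)),-np.sin(.23)])
OFF=np.array([0,.013,.028])
def target(l):
    s=bot.sense();R=Ro.from_euler('xyz',s['tool_rot'],degrees=True)
    return l-R.apply(OFF)
E
python3 - <<'E'
from h import *
n_=np.array([A[0]*0,0,1.]);up=n_-A*(n_@A);up/=np.linalg.norm(up);sd=np.cross(up,-A)
print('up',up,'side',sd)
o,r=ray('side',303.5,106.5);k=((LENS-o)@A)/(r@A);p=o+k*r;print('side ray hit in lens plane, offset',(p-LENS)@up,(p-LENS)@sd)
for n in('top','side'):
    W=cloud(n,np.load(f'pics/{n}avg.npz')['d']).reshape(-1,3);q=W-LENS;s=q@A;k=(abs(s)<.012)&(np.linalg.norm(q,axis=1)<.05)
    print(n,k.sum(),'s',np.percentile(s[k],[5,50,90,99]),'up',np.percentile(q[k]@up,[1,99]),'side',np.percentile(q[k]@sd,[1,99]))
s=bot.sense();R=Ro.from_euler('xyz',s['tool_rot'],degrees=True).as_matrix()
print('y.(-A) ang',np.arccos(R[:,1]@-A),'z.up ang',np.arccos(-R[:,2]@up), 'need about up',np.degrees(np.arcsin(R[:,1]@sd)),R[:,2]@sd)
t=target(LENS+.18*A);print(t);go(t);go(t+[-.0,0,.12])
E
```

```text
up [-0.2168  0.0704  0.9737] side [0.309  0.9511 0.    ]
side ray hit in lens plane, offset 0.022585634395314517 -0.03491536779061539
top 276 s [-0.0115 -0.006  -0.0004  0.0017] up [-0.0069  0.0345] side [-0.0333  0.0315]
side 236 s [-0.0112 -0.0041 -0.0001  0.0013] up [-0.0235  0.0378] side [-0.0327  0.027 ]
y.(-A) ang 0.017674279992822638 z.up ang 0.032034791375676636 need about up 0.26722878624630764 -0.027040243515385795
[ 0.525  -0.1529  0.2434]
shares [-0.0469  0.036   0.6184] twist 0 len 7.45481083722621
shares [-0.0512  0.0751  0.4633] twist 0 len 5.666094410158523
```

The ring extents confirm the lens position to about 1 mm, and the orientation errors are about 0.02–0.03 rad. Descending parallel to the lens face.

Call:
apply_moves(
  plan=[
    [-0.006,0.002,0.05,0],
    [-0.013,0.006,0.13,0],
    [-0.02,0.012,0.21,0],
    [-0.028,0.018,0.29,0],
    [-0.035,0.024,0.37,0],
    [-0.041,0.03,0.45,0],
    [-0.045,0.034,0.52,0],
    [-0.047,0.036,0.56,0],
  ],
)

```text
time: 16.1
tcp_pos: [0.5134, -0.1481, 0.2812]
tool_rot: [166.2, 1.5, 71.9]
wrist_force: [0.0, 0.0, -5.3]
grip_width: 0.025
gripper_force: 81.7
```

Run:
```python
from h import *
import st
go(target(LENS+.18*A))
```

```text
16.1 [-24.7574   1.2454 -12.4009  62.4452   0.0988  83.2055] [ 0.5134 -0.1481  0.2812] [166.1743   1.5344  71.8631] lean 13.908923042850528 az -24.346430717540333 0.025018809826166086
shares [0.0001 0.0044 0.0528] twist 0 len 0.6362108822837496
```

Call:
apply_moves(
  plan=[
    [0,0.001,0.015,0],
    [0,0.002,0.03,0],
    [0,0.003,0.042,0],
    [0,0.004,0.05,0],
    [0,0.004,0.053,0],
    [0,0.004,0.053,0],
    [0,0.004,0.053,0],
    [0,0.004,0.053,0],
  ],
)

```text
time: 17.1
tcp_pos: [0.527, -0.1536, 0.2487]
tool_rot: [165.8, 1.6, 71.9]
wrist_force: [0.1, 0.6, -5.4]
grip_width: 0.0249
gripper_force: 81.7
```

Run:
```python
from h import *
import st
go(target(LENS+.18*A))
ims=[]
for n in('top','side'):
    im,d=bot.camera(n);np.savez(f'pics/f{n}.npz',im=im,d=d)
    ims.append(cv2.resize(im[60:240,150:350,::-1] if n=='top' else im[60:240,180:380,::-1],(400,360)))
cv2.imwrite('pics/fin.png',np.hstack(ims))
R=Ro.from_euler('xyz',bot.sense()['tool_rot'],degrees=True);p=bot.sense()['tcp_pos']
for n in('top','side'):
    W=cloud(n,np.load(f'pics/f{n}.npz')['d']);t=R.inv().apply(W.reshape(-1,3)-p)
    k=(t[:,2]>.01)&(t[:,2]<.12)&(abs(t[:,1])<.03)&(abs(t[:,0])<.07)
    print(n,k.sum(),np.percentile(t[k],[2,50,98],axis=0) if k.sum() else '')
```

```text
17.1 [-24.6765   3.0664 -15.1503  57.4792   0.0899  83.2618] [ 0.527  -0.1536  0.2487] [165.7808   1.5747  71.8766] lean 14.304372298811622 az -24.312755692227295 0.024875557672835173
shares [ 0.0003 -0.0044  0.0062] twist 0 len 0.09126508018490223
top 479 [[-0.0492 -0.0123  0.0122]
 [-0.0236  0.0111  0.0546]
 [ 0.041   0.0126  0.0904]]
side 478 [[-0.0512 -0.0124  0.0117]
 [-0.0459  0.0025  0.0482]
 [ 0.0377  0.0134  0.089 ]]
```

View pics/fin.png

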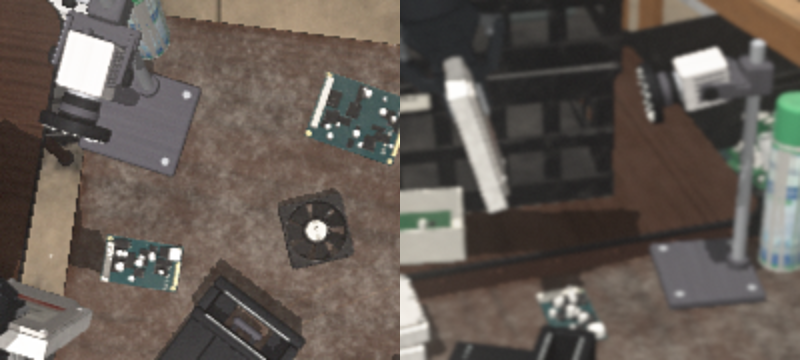

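Side crop: the drive from (455,70) to (495,205) is parallel to the ring from (640,70) to (655,118). In the top crop the labelled face with its red bar shows at (40,310). One check of the drive's pose in the tool, then the fine adjustment.

Run:
```python
from h import *
s=bot.sense();R=Ro.from_euler('xyz',s['tool_rot'],degrees=True);p=s['tcp_pos']
up=np.array([-.2168,.0704,.9737])
for n in('top','side'):
    W=cloud(n,np.load(f'pics/f{n}.npz')['d']);t=R.inv().apply(W.reshape(-1,3)-p)
    k=(t[:,2]>.01)&(t[:,2]<.13)&(abs(t[:,1])<.025)&(abs(t[:,0])<.075)
    print(n,np.percentile(t[k],[0.5,1,99,99.7],axis=0)[:,[0,2]].tolist())
    f=k&(t[:,1]>.006)&(abs(t[:,0])<.046)&(t[:,2]<.085)&(t[:,2]>.022);Q=t[f]
    if len(Q)>30:
        for _ in range(4):
            c=Q.mean(0);V=np.linalg.svd(Q-c)[2][2];V*=np.sign(V[1]);Q=Q[abs((Q-c)@V)<.004]
        w=R.apply(V);print(len(Q),'label plane in tool',c,V,'angle to lens',np.arccos(w@-A))
```

```text
top [[-0.04949103421344445, 0.011009670965578238], [-0.049321585286759666, 0.011356973088793566], [0.04451462614337174, 0.09149459353696601], [0.047969251752894924, 0.09441430015318371]]
283 label plane in tool [-0.0096  0.0113  0.0549] [-0.0065  0.9998  0.0172] angle to lens 0.002452860416468446
side [[-0.05271322078879996, 0.01065719331327791], [-0.05201598597141079, 0.010932781052402625], [0.04397957368249224, 0.09026638104513718], [0.047550561835371444, 0.09179440837744327]]
130 label plane in tool [-0.0192  0.0111  0.0526] [-0.0477  0.9985  0.0267] angle to lens 0.04448842691452095
```

Call:
apply_moves(
  plan=[
    [0,-0.001,0.003,0],
    [0,-0.002,0.006,0],
    [0,-0.003,0.009,0],
    [0,-0.004,0.012,0],
    [0,-0.004,0.012,0],
    [0,-0.004,0.012,0],
    [0,-0.004,0.012,0],
    [0,-0.004,0.012,0],
  ],
)

```text
time: 18.2
tcp_pos: [0.5261, -0.1536, 0.239]
tool_rot: [165.8, 1.6, 71.9]
wrist_force: [0.3, 0.0, -4.4]
grip_width: 0.0251
gripper_force: 81.7
```

Run:
```python
from h import *
import h
h.OFF=np.array([-.001,.012,.023]);go(target(LENS+.18*A))
s=bot.sense();print(s['dq'],s['gripper_force'],s['time'])
for i in range(4): bot.camera('side')
s=bot.sense();print(s['dq'],s['tcp_pos'],s['wrist_force'])
go(target(LENS+.18*A))
print(bot.finish_job())
```

```text
shares [0.0016 0.0011 0.0005] twist 0 len 0.024194775824186963
[ 0.0977  0.0654 -0.0696 -0.1106 -0.0071 -0.014 ] 81.73918962478638 18.2
[ 0.0617  0.1533  0.0224 -0.0803  0.05    0.0051] [ 0.5261 -0.1535  0.2389] [ 0.5837 -0.2479 -5.9891]
shares [0.0016 0.0012 0.0004] twist 0 len 0.02453125959469104
the job is handed in; nothing more can be done
None
```

I ejected the drive, pulled it clear of the dock and handed the job in at about 18.4 s with it held steady, label towards the lens: by my measurements about 18 cm from the glass, within 2 mm of centre and square to within about 0.05 rad; no verdict was shown.

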